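Reset the tripped heater controller

TASK

One of the two heater controllers has tripped and shows a red lamp: on that one, push the orange shutter fully open, reach a fingertip into the well, press the sunken green reset key fully down and hold it there for at least a second, then let it spring up and push the shutter fully shut again. Only push and press, pick nothing up, and leave the other controller and the loose things on the bench as they are. Finish with the arm clear of everything.

Things in the scene. Friction and masses are not known exactly. Their poses are not given: they have to be found in the camera images.
- tripped: bench heater controller, the one whose lamp is lit RED: a grey box 140 (x) x 190 (y) x 70 (z) mm fixed to the bench, origin at the centre of its underside, z up. Both controllers are alike but for the lamp, a 26 mm dome on top at (-52, 76) mm, up to 86 mm high. A sliding orange shutter on top covers a well
- tripped_well (a point): centre of the mouth of the well in the top of the tripped controller, 70 mm above the bench, at (0, -45) mm of the box. The well is 38 (box x) x 48 (box y) mm and 34 mm deep. The shutter over it slides along the box's +y, between two steel rails that run along y at x = +/-31 mm and stand 6 mm above the top
- tripped_keytop (a point): centre of the top of the green reset key inside the well, a plate 28 (x) x 36 (y) mm; when up its top lies 22 mm below the mouth of the well, right under the mouth's centre
- tripped_key (a joint): how far the key is down: 0 = up, 0.006 m = fully down; springs back by itself; needs about 1.5 N to start and 5 N at the bottom
- tripped_fin (a point): middle of the top edge of the upright fin on the orange shutter, 100 mm above the bench. The shutter is a plate 54 (box x) x 66 (box y) x 4 mm, upper face 76 mm above the bench; the fin stands across its middle (right over the well's centre when shut), 34 mm long in x, 6 mm thick in y, 24 mm high. Push its faces along the box's y
- tripped_shutter (a joint): shutter position: 0 = fully shut (over the well), 0.075 m = fully open (moved along the box's +y), with hard stops at both; stays where it is left; friction about 2 N. Starts shut or up to 0.010 open
- healthy: bench heater controller, the one whose lamp is bright GREEN: a grey box 140 (x) x 190 (y) x 70 (z) mm fixed to the bench, origin at the centre of its underside, z up. Both controllers are alike but for the lamp, a 26 mm dome on top at (-52, 76) mm, up to 86 mm high. A sliding orange shutter on top covers a well
- healthy_well (a point): centre of the mouth of the well in the top of the healthy controller, 70 mm above the bench, at (0, -45) mm of the box. The well is 38 (box x) x 48 (box y) mm and 34 mm deep. The shutter over it slides along the box's +y, between two steel rails that run along y at x = +/-31 mm and stand 6 mm above the top
- healthy_keytop (a point): centre of the top of the green reset key inside the well, a plate 28 (x) x 36 (y) mm; when up its top lies 22 mm below the mouth of the well, right under the mouth's centre
- healthy_key (a joint): how far the key is down: 0 = up, 0.006 m = fully down; springs back by itself; needs about 1.5 N to start and 5 N at the bottom
- healthy_fin (a point): middle of the top edge of the upright fin on the orange shutter, 100 mm above the bench. The shutter is a plate 54 (box x) x 66 (box y) x 4 mm, upper face 76 mm above the bench; the fin stands across its middle (right over the well's centre when shut), 34 mm long in x, 6 mm thick in y, 24 mm high. Push its faces along the box's y
- healthy_shutter (a joint): shutter position: 0 = fully shut (over the well), 0.075 m = fully open (moved along the box's +y), with hard stops at both; stays where it is left; friction about 2 N. Starts shut or up to 0.010 open
- wash_bottle: white bottle with red cap, 60 mm diameter, 160 mm tall, standing loose; origin at the centre of its underside; bystander
- jar: small amber jar, 50 mm diameter, 70 mm tall, standing loose; origin at the centre of its underside; bystander
- weight: brass weight, cylinder 36 mm diameter, 45 mm tall, standing loose between the controllers; origin at the centre of its underside; bystander
- sample: dark slate sample block 60 x 40 x 18 mm, lying loose to the right of the controllers; origin at the centre of its underside; bystander

How it is judged:
By the outcome, as a careful person would: the job done as asked, in the order asked, and still so for the second after the job is handed in, with the robot touching nothing.
It also fails if it takes over 58 s, if anything falls off the work surface, if the arm or the gripper's body presses on something with over 40 N, if the wrist force passes 120 N, or if a joint passes its speed limit or range.

ROBOT

A 7-joint arm with a two-finger parallel gripper is mounted at the origin on the work surface. World frame = base frame: x ahead of the robot, y to its left, z up, the work surface at z = 0. Lengths are in m, angles in rad, forces in N, time in s.
With the tool pointing down it reaches from about 0.4 to 0.85 m from the base axis. Payload 4.5 kg.
Tool frame: the origin (TCP) lies where the fingers leave the gripper's body, on its centre line; the fingertips stand 64 mm ahead of it and the grasp point (between the pads) lies 45 mm ahead of it; z points along the fingers, y is the direction in which the jaws open and shut (so a half turn about z gives the same grasp; the last joint's range is limited). The gripper opens to 88 mm and grips with 3 to 60 N. Pads are 18 mm wide; open, the fingers measure 123 mm over their backs; the gripper's body (75 mm by 187 mm) begins 45 mm behind the grasp point.
Start: joints at [-1.183, 0.689, -0.195, 1.565, 0.157, 0.902, -0.215], TCP at [0.217, 0.586, 0.303] pointing down, gripper open.
Joint ranges: [-3.01, 3.01], [-0.46, 2.08], [-1.47, 1.51], [0.13, 2.56], [-1, 4.14], [0.04, 2.09], [-2.66, 2.66]. Speed limits (rad/s): [2.57, 2.57, 3.14, 3.14, 3.14, 3.14, 3.14].

INTERFACE

Orientations are given as a unit quaternion [x, y, z, w].
In Python, from plant import monitor, snapshot, workorder, finder gives the robot as it stands.
- The arm moves only by the tool carry_out, never from a script. Its argument "motion" is one flat list of numbers, 6 for each row, row after row: the shift along the tool's x, y, z in cm, then the turn, a rotation vector about the tool's x, y, z in rad. In form: [x, y, z, rx, ry, rz, x, y, z, rx, ry, rz, ...]. A call has 1 to 8 rows; each row shifts and turns the commanded pose from where the row before left it, along the tool's axes as they then stand; what a row does not reach is not made up. A row lasts 1/8 s, in which the tool goes at most 62.5 mm and 10.7 degrees, less where a joint would pass 70% of its speed; a pose out of reach is approached as far as the arm can. A call with a gripper value outside its range is refused whole. "hand" is the finger opening in cm, from 0 to 8.81, set as the call begins (left out, the last holds). The fingers move at their own pace and stop on an object; "grip_force" is the grip in N (left out, the last holds). Time passes only in rows, so rows that do not move let the fingers close. It gives the time, the measured TCP pose, the force and the opening at its end, in the units of the state.
- monitor.get_state(): the state, without advancing time (a new reading comes with each control period).
- snapshot(name): name is "side" or "top" or "wrist"; returns a dict with "frame" (384x512x3 uint8, red, green, blue), "range_z" (384x512 float32, m along the optical axis (not along the pixel's ray), 0 where there is no reading), "fx", "fy", "cx", "cy" (pixels), "rvec" (rotation vector, rad) and "tvec" (3), from world to camera coordinates, as OpenCV has them; the wrist camera has in their place "hand_eye" (4x4, takes a point from camera to tool coordinates, whose origin is the TCP and whose axes are the flange's). Camera axes: x right, y down, z forward; pixel columns grow to the right and rows downward; lengths in m; the calibration is good to about 2 mm. The wrist camera is an equidistant fisheye: a pixel r from the principal point sees the ray r / f radians off the axis. A picture is of the moment at which its call begins: read the wrist's pose just before it.
- workorder.finish_job(): hands the job in, once; it reports no verdict.
Trained networks look in a picture, given as the dict that the camera call returned (one of the last four; its "shot" number tells which), for a name from the list of things; names that differ only in an ending like _2 or _b are one class to them, and where a whole thing is asked for, a point or a joint stands for the part that bears it (a point fixed in the world has none). Each returns a list of dicts, best first, with "p" (0 to 1); they miss things now and then, are a little off and sometimes report something else, mostly with a low value. They report only what shows in the picture. A call takes as long as a camera call.
- finder.masks_of(picture, thing): "pixels" (384x512 bool, what is visible of it) and "extent" ([left, top, right, bottom] in pixels, round what is visible of it).
The state is a dict: "clock": time; "q": joint angles; "qd": joint speeds; "joint_torque": joint torques, N m; "tool_pos": TCP position; "eef_rot": TCP orientation; "contact_force": force on the tool from outside, world axes, zero at the start; "moment": the same for the moment, N m; "opening": opening from 0.0 (shut) to 1.0 (fully open).
Only numpy, scipy, OpenCV 4.12 (cv2) and the standard library are available. Lean on these libraries where they do the work, as an engineer would, in place of code of your own. Each camera call takes 0.05 s, during which the arm holds its last target. There are 200 camera calls.

## Working session

There is one attempt and no reset: what is moved stays moved. The work goes in short steps, Python scripts to look and compute and a tool call to move; the robot and the scene stay as the last step left them, time stands still between calls to the robot, and variables do not carry over. Pictures are saved under pics/ and viewed, about 8 in all and at most 12, crops included, and the job is handed in when it is done.

Besides the shell and the picture viewer there is one more tool, called after "Request:" as name(argument=value, ...), one argument or row to a line, values as JSON. carry_out: Moves the arm, as the interface text tells. Its arguments: {"type":"object","properties":{"motion":{"type":"array"},"hand":{"type":"number"},"grip_force":{"type":"number"}},"required":["motion"]}

```bash
ls; mkdir -p pics
python3 - <<'E'
from plant import monitor, snapshot, workorder, finder
import cv2,numpy as np,pickle
s=monitor.get_state(); print({k:np.round(v,3) for k,v in s.items()})
ims=[]
for n in("top","side"):
    p=snapshot(n); pickle.dump(p,open(f'{n}0.pkl','wb')); ims.append(p["frame"][...,::-1])
    print(n,p["fx"],p["cx"],p["cy"],p["rvec"],p["tvec"])
    for t in("tripped","healthy","tripped_fin","healthy_fin","weight"):
        print(t,[(round(d["p"],2),d["extent"]) for d in finder.masks_of(p,t)][:3])
cv2.imwrite('pics/a.png',ims[0]); cv2.imwrite('pics/b.png',ims[1])
E
```

```text
pics
{'clock': np.float64(0.0), 'q': array([-1.183,  0.69 , -0.195,  1.566,  0.157,  0.903, -0.215]), 'qd': array([ 0.   , -0.001,  0.   , -0.002, -0.001,  0.001,  0.   ]), 'joint_torque': array([-0.0000e+00, -5.2755e+01, -1.2670e+00, -1.5342e+01, -5.3000e-02,
        6.0000e-03,  0.0000e+00]), 'tool_pos': array([0.216, 0.586, 0.302]), 'eef_rot': array([ 0.176,  0.984, -0.001, -0.   ]), 'contact_force': array([ 0.019, -0.138,  0.428]), 'moment': array([ 0.071, -0.013,  0.025]), 'opening': np.float64(1.0)}
top 477.9245532862196 250.75101470246938 190.34012493312403 [ 2.12225348 -2.17537964  0.15555331] [0.02382863 0.66272204 1.56156386]
tripped [(0.79, [280.7, 210.6, 348.8, 266.1]), (0.17, [244.2, 153.6, 260.4, 175.5])]
healthy [(0.64, [157.0, 196.4, 224.4, 246.5])]
tripped_fin [(0.59, [246.3, 220.9, 254.5, 236.6]), (0.58, [316.8, 226.7, 337.0, 245.1]), (0.49, [190.3, 209.5, 208.4, 228.0])]
healthy_fin [(0.83, [187.4, 207.8, 211.3, 228.9])]
weight [(0.67, [247.8, 219.9, 254.9, 234.5])]
side 361.4835221375699 253.28213437527833 191.84843197145813 [ 2.22768964 -0.54644778  0.23730526] [-0.57155692  0.28534397  0.88242945]
tripped [(0.7, [193.2, 235.8, 286.0, 327.1])]
healthy [(0.75, [174.3, 149.9, 238.4, 214.8]), (0.56, [161.3, 147.8, 178.3, 167.2])]
tripped_fin [(0.73, [233.9, 265.3, 264.3, 293.0])]
healthy_fin [(0.69, [274.1, 166.1, 300.3, 214.3]), (0.53, [200.6, 167.9, 221.1, 185.2])]
weight [(0.75, [216.5, 216.3, 231.6, 233.4])]
```

View pics/a.png

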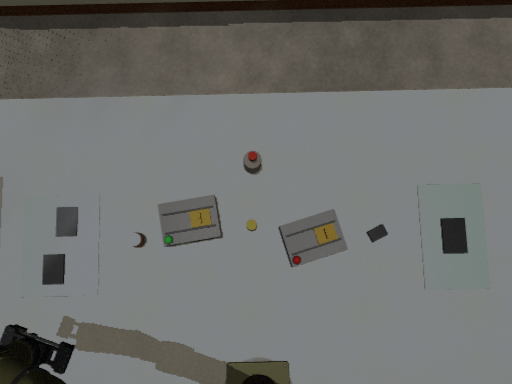

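View pics/b.png

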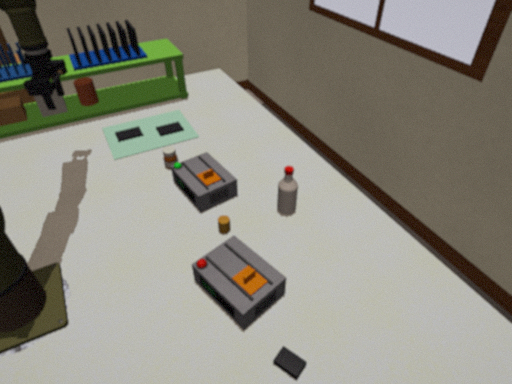

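The top view shows the red lamp at (297,260) on the right-hand box, with its shutter at (326,233). The green lamp at (168,240) is on the left-hand box. The weight is at (251,225), between the two boxes, and the slate block is at (376,233). The side view agrees. Next I'll fit the box pose.

```bash
cat > h.py <<'E'
import numpy as np,cv2,pickle
from scipy.spatial.transform import Rotation as R
def world(p):
    v,u=np.mgrid[:384,:512]; z=p["range_z"].astype(float)
    c=np.stack([(u-p["cx"])/p["fx"]*z,(v-p["cy"])/p["fy"]*z,z],-1)
    Rm=R.from_rotvec(np.ravel(p["rvec"])).as_matrix()
    return (c-np.ravel(p["tvec"]))@Rm
E
python3 - <<'E'
from h import *
for n,bb in (("top",(270,200,360,275)),("side",(185,230,295,335))):
    p=pickle.load(open(n+'0.pkl','rb')); W=world(p); f=p["frame"].astype(int)
    m=np.zeros((384,512),bool); m[bb[1]:bb[3],bb[0]:bb[2]]=1; m&=p["range_z"]>0
    t=m&(W[...,2]>.060)&(W[...,2]<.085)
    (c,s,a)=cv2.minAreaRect(W[t][:,:2].astype(np.float32)); print(n,'box',c,s,a,'z',np.median(W[t][:,2]), 'bench z',np.median(W[m&(W[...,2]<.03)][:,2]))
    r,g,b=f[...,0],f[...,1],f[...,2]
    red=m&(r>90)&(g<r*.35)&(b<r*.45); ora=m&(r>110)&(g>.4*r)&(b<.35*r)
    for k,q in(('red',red),('orange',ora)):
        print(k,q.sum(),np.round(np.median(W[q],0),4),np.round(W[q].mean(0),4))
    o2=ora&(W[...,2]<.082); print('plate',cv2.minAreaRect(W[o2][:,:2].astype(np.float32)))
    hi=m&(W[...,2]>.09); print('fin',hi.sum(),W[hi].mean(0))
E
```

```text
top box (0.49979668855667114, -0.19245579838752747) (0.14017345011234283, 0.19136399030685425) 16.163585662841797 z 0.07028599031017982 bench z -0.0008662139082758677
red 34 [ 0.4278 -0.1341  0.083 ] [ 0.4285 -0.1342  0.083 ]
orange 209 [ 0.5128 -0.2394  0.0747] [ 0.5136 -0.2361  0.0756]
plate ((0.5123186111450195, -0.23270459473133087), (0.05012897774577141, 0.06133376434445381), 17.065956115722656)
fin 24 [ 0.50719097 -0.2273758   0.09834262]
side box (0.5019709467887878, -0.19281405210494995) (0.14197000861167908, 0.19261513650417328) 16.3731746673584 z 0.0701223193280067 bench z -0.00016676241959533524
red 62 [ 0.4288 -0.1405  0.0807] [ 0.4288 -0.1404  0.0807]
orange 500 [ 0.5113 -0.238   0.0758] [ 0.512  -0.2362  0.0777]
plate ((0.512500524520874, -0.23310542106628418), (0.05675184726715088, 0.06610207259654999), 15.785432815551758)
fin 55 [ 0.51328099 -0.2341804   0.09747157]
```

```bash
cat >> h.py <<'E'
C=np.array([.501,-.1927]); YAW=np.deg2rad(16.2)
bx=np.array([np.cos(YAW),np.sin(YAW)]); by=np.array([-bx[1],bx[0]])
def b2w(x,y): return C+x*bx+y*by
def tgtR(yaw): # tool z down, tool y at azimuth yaw
    y=np.array([np.cos(yaw),np.sin(yaw),0]); z=np.array([0,0,-1.]); return R.from_matrix(np.stack([np.cross(y,z),y,z],1))
def box(s): # tip in box coordinates
    d=np.array(s["tool_pos"][:2])-C; r=R.from_quat(s["eef_rot"]); t=s["tool_pos"]+r.apply([0,0,.064])
    e=(r.inv()*tgtR(YAW-np.pi/2)).as_rotvec()
    print('t',round(float(s["clock"]),2),'TCP box mm',np.round([d@bx*1e3,d@by*1e3,s["tool_pos"][2]*1e3],1),'tip',np.round([(t[:2]-C)@bx*1e3,(t[:2]-C)@by*1e3,t[2]*1e3],1),'rot err',np.round(e,4),'F',np.round(s["contact_force"],1),'open',round(float(s["opening"]),2))
E
python3 - <<'E'
from h import *
from plant import monitor
s=monitor.get_state(); p=np.array(s["tool_pos"]); r=R.from_quat(s["eef_rot"])
y0=r.apply([0,1,0]); a0=np.arctan2(y0[1],y0[0]); a1=YAW-np.pi/2
g=b2w(0,-.078); r0,r1=np.hypot(*p[:2]),np.hypot(*g); t0,t1=np.arctan2(p[1],p[0]),np.arctan2(g[1],g[0])
print(g,r1,np.rad2deg([t0,t1,a0,a1]))
N=24
for k in range(1,N+1):
    u=k/N; u=u*u*(3-2*u)*.3+.7*u
    th=t0+u*(t1-t0); rr=r0+u*(r1-r0); q=np.array([rr*np.cos(th),rr*np.sin(th),.302]); Rn=tgtR(a0+u*(a1-a0))
    d=r.inv().apply(q-p)*100; w=(r.inv()*Rn).as_rotvec()
    print(', '.join(f'{x:.2f}' for x in d[:3])+', '+', '.join(f'{x:.3f}' for x in w)+',')
    # rounding tracked
    p=p+r.apply(np.round(d,2)/100); r=r*R.from_rotvec(np.round(w,3))
E
```

```text
[ 0.52276131 -0.26760291] 0.5872739560268901 [ 69.73206958 -27.10802782  69.73072062 -73.8       ]
-3.23, -0.20, 0.08, 0.000, -0.000, 0.077,
-3.54, -0.14, -0.00, 0.000, -0.000, 0.084,
-3.80, -0.05, -0.00, 0.000, -0.000, 0.090,
-4.04, 0.05, -0.00, 0.000, -0.000, 0.097,
-4.24, 0.18, -0.00, 0.000, -0.000, 0.102,
-4.42, 0.33, -0.00, 0.000, -0.000, 0.106,
-4.55, 0.50, -0.00, 0.000, -0.000, 0.110,
-4.65, 0.66, -0.00, 0.000, -0.000, 0.113,
-4.72, 0.85, -0.01, 0.000, -0.000, 0.116,
-4.75, 1.03, 0.00, 0.000, -0.000, 0.118,
-4.75, 1.23, 0.00, 0.000, -0.000, 0.120,
-4.70, 1.41, 0.00, 0.000, -0.000, 0.120,
-4.64, 1.59, 0.00, 0.000, -0.000, 0.119,
-4.53, 1.75, 0.00, 0.000, -0.000, 0.120,
-4.39, 1.91, 0.00, -0.000, -0.000, 0.118,
-4.24, 2.03, 0.00, -0.000, -0.000, 0.116,
-4.05, 2.14, 0.00, -0.000, -0.000, 0.113,
-3.84, 2.22, 0.00, -0.000, -0.000, 0.110,
-3.61, 2.26, 0.00, -0.000, -0.000, 0.106,
-3.37, 2.29, 0.00, -0.000, -0.000, 0.102,
-3.11, 2.28, 0.00, -0.000, -0.000, 0.097,
-2.84, 2.22, 0.00, -0.000, -0.000, 0.090,
-2.56, 2.15, -0.00, -0.000, -0.000, 0.084,
-2.29, 2.02, -0.00, -0.000, -0.000, 0.077,
```

Request:
carry_out(
  motion=[-3.2,-0.2,0,0,0,0.077,-3.5,-0.1,0,0,0,0.084,-3.8,0,0,0,0,0.09,-4.0,0,0,0,0,0.097,-4.2,0.2,0,0,0,0.102,-4.4,0.3,0,0,0,0.106,-4.6,0.5,0,0,0,0.11,-4.6,0.7,0,0,0,0.113],
  hand=0,
)

```text
clock: 1.6
tool_pos: [0.4725, 0.3916, 0.3028]
eef_rot: [0.538, 0.843, 0.0, -0.0]
contact_force: [0.5, 1.0, -0.2]
opening: 0.118
```

Request:
carry_out(
  motion=[-4.7,0.8,0,0,0,0.116,-4.7,1.0,0,0,0,0.118,-4.7,1.2,0,0,0,0.12,-4.7,1.4,0,0,0,0.12,-4.6,1.6,0,0,0,0.119,-4.5,1.7,0,0,0,0.12,-4.4,1.9,0,0,0,0.118,-4.2,2.0,0,0,0,0.116],
)

```text
clock: 2.6
tool_pos: [0.5955, 0.0335, 0.3028]
eef_rot: [0.863, 0.505, 0.0, 0.0]
contact_force: [-0.2, -0.0, 0.5]
opening: 0.006
```

Request:
carry_out(
  motion=[-4.0,2.1,0,0,0,0.113,-3.8,2.2,0,0,0,0.11,-3.6,2.3,0,0,0,0.106,-3.4,2.3,0,0,0,0.102,-3.1,2.3,0,0,0,0.097,-2.8,2.2,0,0,0,0.09,-2.6,2.1,0,0,0,0.084,-2.3,2.0,0,0,0,0.077],
)

```text
clock: 3.6
tool_pos: [0.5191, -0.2639, 0.3028]
eef_rot: [0.99, 0.14, 0.0, 0.0]
contact_force: [0.6, -0.2, 0.3]
opening: 0.004
```

Run:
```python
from h import *
from plant import monitor
box(monitor.get_state())
```

```text
t 3.6 TCP box mm [ -2.5 -73.5 302.8] tip [ -2.4 -73.5 238.8] rot err [ 0.0002 -0.0004 -0.0027] F [ 0.6 -0.2  0.3] open 0.0
```

Request:
carry_out(
  motion=[0.2,0.5,0,0,0,0,0,0,3,0,0,0,0,0,4,0,0,0,0,0,4,0,0,0,0,0,2,0,0,0,0,0,0.9,0,0,0,0,0,0,0,0,0],
)

```text
clock: 4.47
tool_pos: [0.5236, -0.2663, 0.1635]
eef_rot: [0.99, 0.142, 0.0, -0.0]
contact_force: [-0.2, -0.0, -0.6]
opening: 0.008
```

Run:
```python
from h import *
from plant import monitor,snapshot
box(monitor.get_state())
p=snapshot("wrist"); a=p["frame"][...,::-1]; b=snapshot("side")["frame"][200:340,150:330,::-1]
cv2.imwrite('pics/c.png',np.hstack([cv2.resize(a,(400,300)),cv2.resize(b,(386,300))]))
```

```text
t 4.47 TCP box mm [  1.1 -77.  163.5] tip [  1.2 -76.9  99.5] rot err [-0.0007 -0.0005  0.0017] F [-0.2 -0.  -0.6] open 0.01
```

View pics/c.png

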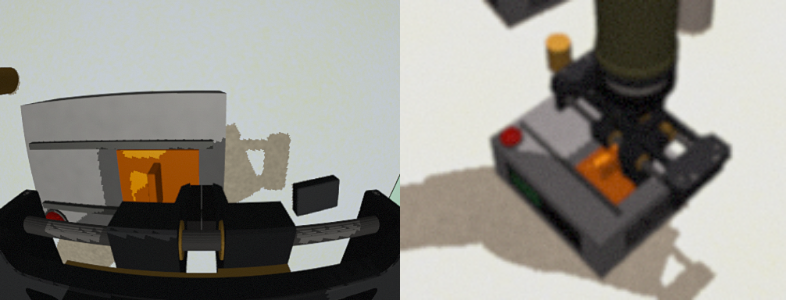

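The side crop shows the closed fingers over the shutter on the box's -y side of the fin. The wrist view agrees: the fingertips at (203,190) are to the right of the fin at (155,180). I'll lower and push.

Request:
carry_out(
  motion=[-0.1,0,0.8,0,0,0,0,0,0.7,0,0,0,0,0,0,0,0,0,0,-0.8,0,0,0,0,0,-0.8,0,0,0,0,0,-0.8,0,0,0,0,0,-1,0,0,0,0,0,-1,0,0,0,0],
)

```text
clock: 5.58
tool_pos: [0.5097, -0.2251, 0.1489]
eef_rot: [0.99, 0.141, 0.0, 0.001]
contact_force: [0.8, -2.8, -0.8]
opening: 0.006
```

Request:
carry_out(
  motion=[0,-1,0,0,0,0,0,-1,0,0,0,0,0,-0.8,0,0,0,0,0,-0.7,0,0,0,0,0,-0.4,0,0,0,0,0,0,0,0,0,0],
)

```text
clock: 6.32
tool_pos: [0.4985, -0.1867, 0.1486]
eef_rot: [0.99, 0.141, -0.0, -0.001]
contact_force: [0.1, -0.4, 0.9]
opening: 0.006
```

Run:
```python
from h import *
from plant import monitor
box(monitor.get_state())
```

```text
t 6.33 TCP box mm [ -0.7   6.5 148.6] tip [-0.8  6.6 84.6] rot err [-0.0018  0.0004  0.0008] F [ 0.1 -0.4  0.9] open 0.01
```

Request:
carry_out(
  motion=[0,-0.2,0,0,0,0,0,-0.2,0,0,0,0,0,0,0,0,0,0],
)

```text
clock: 6.7
tool_pos: [0.4975, -0.1837, 0.1486]
eef_rot: [0.99, 0.141, -0.0, -0.0]
contact_force: [0.3, -1.1, -0.1]
opening: 0.007
```

Run:
```python
from h import *
from plant import monitor
box(monitor.get_state())
```

```text
t 6.7 TCP box mm [ -0.8   9.6 148.6] tip [-0.8  9.6 84.6] rot err [-0.0004  0.0002  0.0001] F [ 0.3 -1.1 -0.1] open 0.01
```

Request:
carry_out(
  motion=[0,-0.2,0,0,0,0,0,0,0,0,0,0],
)

```text
clock: 6.95
tool_pos: [0.497, -0.1819, 0.1487]
eef_rot: [0.99, 0.141, -0.0, 0.0]
contact_force: [1.0, -2.7, -0.9]
opening: 0.007
```

Request:
carry_out(
  motion=[0,-0.2,0,0,0,0,0,0,0,0,0,0],
)

```text
clock: 7.2
tool_pos: [0.4969, -0.1816, 0.1487]
eef_rot: [0.99, 0.14, 0.001, 0.002]
contact_force: [1.4, -5.8, -3.4]
opening: 0.006
```

Run:
```python
from h import *
from plant import monitor
box(monitor.get_state())
```

```text
t 7.2 TCP box mm [ -0.8  11.8 148.7] tip [-0.8 11.6 84.7] rot err [ 0.0033 -0.0007 -0.0011] F [ 1.4 -5.8 -3.4] open 0.01
```

Request:
carry_out(
  motion=[0,-0.2,0,0,0,0,0,0,0,0,0,0],
)

```text
clock: 7.45
tool_pos: [0.4968, -0.1813, 0.1488]
eef_rot: [0.99, 0.14, 0.001, 0.003]
contact_force: [3.0, -8.5, -4.9]
opening: 0.006
```

Request:
carry_out(
  motion=[0,0.8,0,0,0,0,0,0.8,0,0,0,0,0,1,-2,0,0,0,0,1.6,-3,0,0,0,0.1,2,-1,0,0,0,0,0,0,0,0,0,0,0,0,0,0,0],
)

```text
clock: 8.32
tool_pos: [0.5136, -0.2359, 0.2079]
eef_rot: [0.99, 0.141, -0.001, -0.001]
contact_force: [0.2, 0.3, -0.7]
opening: 0.002
```

Run:
```python
from h import *
from plant import monitor,snapshot
s=monitor.get_state(); box(s)
p=snapshot("wrist"); p["s"]=s; pickle.dump(p,open('w1.pkl','wb')); print(p["fx"],p["cx"],p["cy"],np.round(p["hand_eye"],3))
cv2.imwrite('pics/d.png',p["frame"][...,::-1])
```

```text
t 8.32 TCP box mm [  0.  -45.  207.9] tip [ -0.  -44.8 143.9] rot err [-0.0028  0.0011  0.0009] F [ 0.2  0.3 -0.7] open 0.0
297.3186396354542 257.43954795791626 196.38081682699953 [[ 0.001 -0.954 -0.298  0.077]
 [ 1.     0.     0.     0.001]
 [-0.    -0.298  0.954 -0.082]
 [ 0.     0.     0.     1.   ]]
```

View pics/d.png

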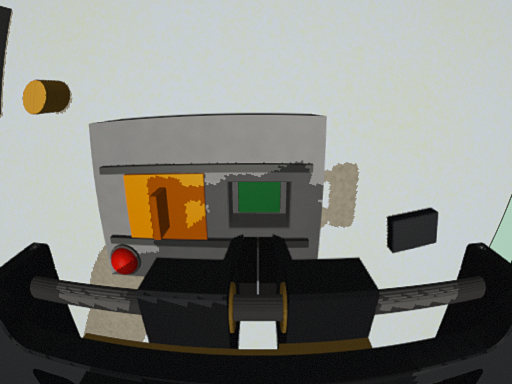

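The shutter now sits at (165,207) and the well with the green key is exposed at (259,203). The red lamp is at (123,261). I'll measure the key against the fingertip.

Run:
```python
from h import *
p=pickle.load(open('w1.pkl','rb')); s=p["s"]; f=p["frame"].astype(int)
v,u=np.mgrid[:384,:512]; dx,dy=u-p["cx"],v-p["cy"]; r=np.hypot(dx,dy)+1e-9; th=r/p["fx"]; z=p["range_z"].astype(float)
t=np.tan(th)/r*z; c=np.stack([dx*t,dy*t,z,np.ones_like(z)],-1); T=(c@np.array(p["hand_eye"]).T)[...,:3]
W=R.from_quat(s["eef_rot"]).apply(T.reshape(-1,3)).reshape(T.shape)+s["tool_pos"]
B=np.stack([(W[...,:2]-C)@bx,(W[...,:2]-C)@by,W[...,2]],-1)*1e3
g=(f[...,1]>1.6*f[...,0])&(f[...,1]>1.3*f[...,2])&(z>0)&(u>225)&(u<295)&(v>170)&(v<230)
print('key',g.sum(),np.percentile(B[g],[2,50,98],axis=0).round(1))
o=(f[...,0]>110)&(f[...,2]<.35*f[...,0])&(f[...,1]>.3*f[...,0])&(z>0)&(u>110)&(u<220)&(v<250)
q=o&(B[...,2]<82); print('shutter',np.percentile(B[q],[2,50,98],axis=0).round(1)); q=o&(B[...,2]>92); print('fin',np.percentile(B[q],[2,50,98],axis=0).round(1))
top=(abs(B[...,2]-70)<5)&(z>0); print('top',np.percentile(B[top],[.5,50,99.5],axis=0).round(1))
for rr in (180,185,215): print(rr,[(k,*B[rr,k].round(0)) for k in range(224,300,4)])
```

```text
key 1245 [[-12.3 -63.6  47.2]
 [  1.2 -46.7  48.5]
 [ 13.5 -29.5  49.8]]
shutter [[-25.3  -3.8  75.1]
 [  3.9  21.3  76.5]
 [ 27.1  60.   77.8]]
fin [[-15.3  25.7  99. ]
 [  1.7  28.2 100.4]
 [ 17.2  31.2 101.6]]
top [[-63.1 -96.   67.6]
 [ 37.3 -13.7  70.5]
 [ 70.2  92.7  74.4]]
180 [(224, np.float64(21.0), np.float64(-20.0), np.float64(70.0)), (228, np.float64(21.0), np.float64(-23.0), np.float64(70.0)), (232, np.float64(21.0), np.float64(-26.0), np.float64(70.0)), (236, np.float64(21.0), np.float64(-29.0), np.float64(71.0)), (240, np.float64(21.0), np.float64(-32.0), np.float64(69.0)), (244, np.float64(21.0), np.float64(-35.0), np.float64(70.0)), (248, np.float64(21.0), np.float64(-38.0), np.float64(71.0)), (252, np.float64(21.0), np.float64(-41.0), np.float64(70.0)), (256, np.float64(21.0), np.float64(-44.0), np.float64(70.0)), (260, np.float64(21.0), np.float64(-47.0), np.float64(71.0)), (264, np.float64(21.0), np.float64(-50.0), np.float64(69.0)), (268, np.float64(21.0), np.float64(-53.0), np.float64(71.0)), (272, np.float64(21.0), np.float64(-56.0), np.float64(71.0)), (276, np
[... 2041 characters left out ...]
4(43.0)), (256, np.float64(-19.0), np.float64(-44.0), np.float64(42.0)), (260, np.float64(-19.0), np.float64(-48.0), np.float64(42.0)), (264, np.float64(-19.0), np.float64(-51.0), np.float64(41.0)), (268, np.float64(-19.0), np.float64(-55.0), np.float64(41.0)), (272, np.float64(-18.0), np.float64(-58.0), np.float64(43.0)), (276, np.float64(-18.0), np.float64(-62.0), np.float64(42.0)), (280, np.float64(-18.0), np.float64(-65.0), np.float64(43.0)), (284, np.float64(-19.0), np.float64(-69.0), np.float64(42.0)), (288, np.float64(-12.0), np.float64(-71.0), np.float64(60.0)), (292, np.float64(-8.0), np.float64(-73.0), np.float64(69.0)), (296, np.float64(-7.0), np.float64(-76.0), np.float64(71.0))]
```

Request:
carry_out(
  motion=[0.1,0.1,2,0,0,0,0,0,3,0,0,0,0,0,2.5,0,0,0,0,0,1.3,0,0,0,0,0,0,0,0,0,0,0,0,0,0,0],
)

```text
clock: 9.12
tool_pos: [0.5158, -0.2381, 0.1213]
eef_rot: [0.99, 0.141, 0.0, 0.0]
contact_force: [0.7, 0.4, 0.2]
opening: 0.008
```

Run:
```python
from h import *
from plant import monitor
box(monitor.get_state())
```

```text
t 9.12 TCP box mm [  1.5 -47.7 121.3] tip [  1.6 -47.7  57.3] rot err [ 0.0006 -0.0008  0.0001] F [0.7 0.4 0.2] open 0.01
```

Tip is in the well with no contact. Next I'll lower it onto the key and watch the force.

Request:
carry_out(
  motion=[0,-0.1,0.5,0,0,0,0,0,0.4,0,0,0,0,0,0.3,0,0,0,0,0,0.2,0,0,0,0,0,0,0,0,0],
)

```text
clock: 9.75
tool_pos: [0.5154, -0.2369, 0.1068]
eef_rot: [0.99, 0.141, 0.0, -0.0]
contact_force: [0.4, 1.4, 4.9]
opening: 0.006
```

Request:
carry_out(
  motion=[0,0,0.2,0,0,0,0,0,0,0,0,0],
)

```text
clock: 10.0
tool_pos: [0.5154, -0.2369, 0.1063]
eef_rot: [0.99, 0.141, 0.001, -0.0]
contact_force: [-2.7, 3.2, 16.4]
opening: 0.007
```

Request:
carry_out(
  motion=[0,0,0.2,0,0,0,0,0,0,0,0,0],
)

```text
clock: 10.25
tool_pos: [0.5154, -0.237, 0.106]
eef_rot: [0.99, 0.141, 0.001, -0.0]
contact_force: [-4.4, 4.4, 31.3]
opening: 0.007
```

Tip is at 42 mm, the predicted fully-down height, and the force is rising against the hard stop. I'll ease off slightly and hold for about 1.9 s.

Request:
carry_out(
  motion=[0,0,-0.1,0,0,0,0,0,0,0,0,0,0,0,0,0,0,0,0,0,0,0,0,0,0,0,0,0,0,0,0,0,0,0,0,0,0,0,0,0,0,0,0,0,0,0,0,0],
)

```text
clock: 11.25
tool_pos: [0.5154, -0.237, 0.1062]
eef_rot: [0.99, 0.141, 0.001, -0.0]
contact_force: [-2.4, 4.3, 23.9]
opening: 0.003
```

Request:
carry_out(
  motion=[0,0,0,0,0,0,0,0,0,0,0,0,0,0,0,0,0,0,0,0,0,0,0,0,0,0,0,0,0,0,0,0,0,0,0,0,0,0,0,0,0,0],
)

```text
clock: 12.12
tool_pos: [0.5154, -0.237, 0.1062]
eef_rot: [0.99, 0.141, 0.001, -0.0]
contact_force: [-2.7, 2.8, 24.7]
opening: 0.005
```

Request:
carry_out(
  motion=[0,0,-0.5,0,0,0,0,0,-1.5,0,0,0,0,0,-3,0,0,0,0,0,-3,0,0,0,0,0,-2,0,0,0,0,0,0,0,0,0,0,0,0,0,0,0],
)

```text
clock: 13.0
tool_pos: [0.5147, -0.2368, 0.203]
eef_rot: [0.99, 0.141, -0.001, -0.0]
contact_force: [0.2, -0.6, -0.5]
opening: 0.005
```

Run:
```python
from h import *
from plant import monitor,snapshot
s=monitor.get_state(); box(s)
p=snapshot("wrist"); cv2.imwrite('pics/e.png',p["frame"][80:300,60:350,::-1])
```

```text
t 13.0 TCP box mm [  0.9 -46.2 203. ] tip [  0.8 -46.1 139. ] rot err [-0.0009  0.001   0.0001] F [ 0.2 -0.6 -0.5] open 0.0
```

View pics/e.png

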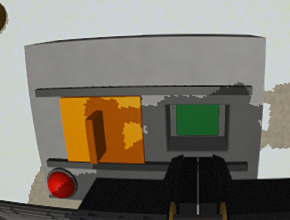

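The wrist crop shows the key sprung back up at (198,120) and the shutter still open at (100,130). The lamp at (62,183) is still red. I'll go over the fin to the +y side and push the shutter shut.

Request:
carry_out(
  motion=[-0.1,-2,0,0,0,0,0,-3,0,0,0,0,0,-3,0,0,0,0,0,-2.9,0,0,0,0,0,0,0,0,0,0,0,0,2,0,0,0,0,0,2,0,0,0,0,0,0,0,0,0],
)

```text
clock: 14.05
tool_pos: [0.4832, -0.1338, 0.1624]
eef_rot: [0.99, 0.14, -0.001, -0.0]
contact_force: [-0.2, 0.3, 0.6]
opening: 0.003
```

Run:
```python
from h import *
from plant import monitor
box(monitor.get_state())
```

```text
t 14.05 TCP box mm [ -0.6  61.5 162.4] tip [-0.8 61.5 98.4] rot err [-0.0007  0.0025 -0.0015] F [-0.2  0.3  0.6] open 0.0
```

Request:
carry_out(
  motion=[0,0,0.8,0,0,0,0,0,0.6,0,0,0,0,0.6,0,0,0,0,0,0.8,0,0,0,0,0,0.8,0,0,0,0,0,1,0,0,0,0,0,1,0,0,0,0,0,1,0,0,0,0],
)

```text
clock: 15.05
tool_pos: [0.4986, -0.1831, 0.1498]
eef_rot: [0.99, 0.141, 0.0, -0.0]
contact_force: [-0.8, 3.0, 2.7]
opening: 0.004
```

Request:
carry_out(
  motion=[0,1,0,0,0,0,0,1,0,0,0,0,0,0.8,0,0,0,0,0,0.5,0,0,0,0,0,0,0,0,0,0],
)

```text
clock: 15.68
tool_pos: [0.5076, -0.2154, 0.1496]
eef_rot: [0.99, 0.141, 0.0, 0.001]
contact_force: [0.4, -0.2, 0.4]
opening: 0.004
```

Request:
carry_out(
  motion=[0,0.2,0,0,0,0,0,0,0,0,0,0],
)

```text
clock: 15.92
tool_pos: [0.5078, -0.2163, 0.1496]
eef_rot: [0.99, 0.141, -0.0, -0.0]
contact_force: [-0.6, 0.7, -0.1]
opening: 0.005
```

Request:
carry_out(
  motion=[0,0.2,0,0,0,0,0,0,0,0,0,0],
)

```text
clock: 16.18
tool_pos: [0.5083, -0.218, 0.1496]
eef_rot: [0.99, 0.141, -0.0, -0.0]
contact_force: [-1.6, 1.3, 0.2]
opening: 0.007
```

Run:
```python
from h import *
from plant import monitor
box(monitor.get_state())
```

```text
t 16.18 TCP box mm [ -0.  -26.3 149.6] tip [ -0.1 -26.3  85.6] rot err [-0.0006  0.0006  0.0001] F [-1.6  1.3  0.2] open 0.01
```

Request:
carry_out(
  motion=[0,0.2,0,0,0,0,0,0,0,0,0,0],
)

```text
clock: 16.42
tool_pos: [0.5088, -0.2198, 0.1496]
eef_rot: [0.99, 0.141, -0.0, -0.0]
contact_force: [-2.3, 1.9, -0.1]
opening: 0.005
```

Request:
carry_out(
  motion=[0,0.2,0,0,0,0,0,0,0,0,0,0],
)

```text
clock: 16.68
tool_pos: [0.5089, -0.2201, 0.1495]
eef_rot: [0.99, 0.141, -0.001, -0.002]
contact_force: [-3.8, 5.8, 4.3]
opening: 0.007
```

Request:
carry_out(
  motion=[0,0.2,0,0,0,0,0,0,0,0,0,0],
)

```text
clock: 16.92
tool_pos: [0.509, -0.2204, 0.1495]
eef_rot: [0.99, 0.142, -0.002, -0.004]
contact_force: [-3.8, 8.9, 7.2]
opening: 0.004
```

Run:
```python
from h import *
from plant import monitor
box(monitor.get_state())
```

```text
t 16.93 TCP box mm [ -0.  -28.8 149.5] tip [ -0.2 -28.4  85.5] rot err [-0.0076  0.002   0.0021] F [-3.8  8.9  7.2] open 0.0
```

Request:
carry_out(
  motion=[0,-0.8,0,0,0,0,0,-0.8,0,0,0,0,0,0,-2,0,0,0,0,0,-4,0,0,0,0,0,-4,0,0,0,0,0,-3,0,0,0,0,0,0,0,0,0,0,0,0,0,0,0],
)

```text
clock: 17.92
tool_pos: [0.5056, -0.2083, 0.279]
eef_rot: [0.99, 0.141, -0.0, -0.0]
contact_force: [0.6, -0.6, -0.7]
opening: 0.002
```

Run:
```python
from h import *
from plant import monitor,snapshot
s=monitor.get_state(); box(s); p=snapshot("wrist"); f=p["frame"].astype(int)
v,u=np.mgrid[:384,:512]; dx,dy=u-p["cx"],v-p["cy"]; r=np.hypot(dx,dy)+1e-9; z=p["range_z"].astype(float)
t=np.tan(r/p["fx"])/r*z; c=np.stack([dx*t,dy*t,z,np.ones_like(z)],-1); T=(c@np.array(p["hand_eye"]).T)[...,:3]
W=R.from_quat(s["eef_rot"]).apply(T.reshape(-1,3)).reshape(T.shape)+s["tool_pos"]
B=np.stack([(W[...,:2]-C)@bx,(W[...,:2]-C)@by,W[...,2]],-1)*1e3
o=(f[...,0]>90)&(f[...,2]<.35*f[...,0])&(f[...,1]>.3*f[...,0])&(z>0)&(abs(B[...,0])<40)&(abs(B[...,1])<100)
for q in (o&(B[...,2]<82),o&(B[...,2]>92)): print(q.sum(),np.percentile(B[q],[2,50,98],axis=0).round(1).tolist())
a=cv2.resize(p["frame"],(400,300))[...,::-1]; b=cv2.resize(snapshot("side")["frame"],(400,300))[...,::-1]
cv2.imwrite('pics/f.png',np.hstack([a,b]))
```

```text
t 17.93 TCP box mm [ 1.00e-01 -1.63e+01  2.79e+02] tip [ 1.00e-01 -1.63e+01  2.15e+02] rot err [-0.0003  0.0005  0.0002] F [ 0.6 -0.6 -0.7] open 0.0
3081 [[-25.4, -78.2, 75.0], [2.5, -43.0, 76.5], [27.0, -15.6, 77.9]]
374 [[-15.3, -49.4, 99.1], [11.7, -44.8, 101.0], [27.6, -9.6, 301.3]]
```

View pics/f.png

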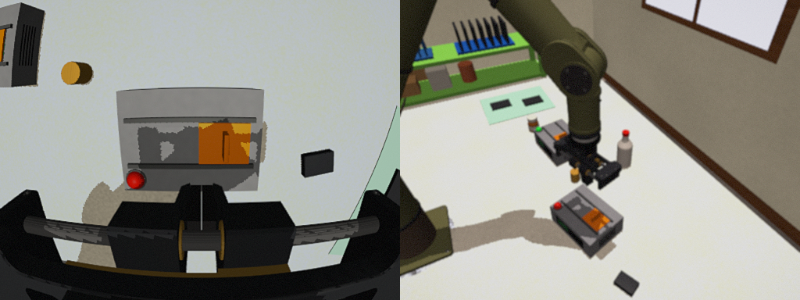

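The shutter plate spans box y -78 to -16 mm, so its centre is at -46.9. That matches the key centre at -46.7, so the shutter is shut. The weight at (76,72) and the block at (317,163) look undisturbed. The fingertips are 215 mm above the bench and touching nothing.

```bash
python3 -c "
from plant import workorder
print(workorder.finish_job())"
```

```text
the job is handed in; nothing more can be done
None
```

The reset is done and the job is handed in at about 18 s. On the red-lamp controller I pushed the shutter open, held the green key down for about 2 s, let it spring up, and pushed the shutter shut.

- **Shutter open:** I pushed until it stopped moving and the force rose to about 9 N. The camera put the fin 74.9 mm from the key centre, against a 75 mm travel.
- **Key pressed:** The fingertip stopped at 42 mm, which is the expected fully-down height. The force peaked at 31 N and held at about 24 N. The picture afterwards showed the key back up.
- **Shutter shut:** I pushed until it stopped, with the force again at about 9 N. The plate centre measured -46.9 mm along the box, against -46.7 mm for the well.
- **Clear of everything:** The arm ended with its fingertips 215 mm above the bench and no contact force. In the last picture, the other controller and the loose things looked undisturbed, but I judged this by eye and did not measure it.

Two checks did not come out as expected:
- **Lamp:** It still showed red after the reset.
- **Finger thickness:** The closed fingertips behaved as about 29 mm thick, not the 35 mm I worked out from the gripper dimensions. This did not affect the result.

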